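# Spin-check the index wheel and stop it on its mark

### The arm

A 7-joint arm with a two-finger parallel gripper is mounted at the origin on a cart in front of the work surface, level with it; the furniture and walls round the work are solid. World frame = base frame: x ahead of the robot, y to its left, z up, the work surface at z = 0. Lengths are in m, angles in rad, forces in N, time in s.
With the tool pointing down it reaches from about 0.4 to 0.85 m from the base axis. Payload 6.9 kg.
Tool frame: the origin (TCP) lies at the very end of the fingers, on their centre line; the grasp point (between the pads) lies 19 mm behind it; z points along the fingers, y is the line along which they close (so a half turn about z gives the same grasp; the last joint's range is limited). The gripper opens to 85 mm and grips with 20 to 120 N. Pads are 22 mm wide; open, the fingers measure 114 mm over their backs; the gripper's body (76 mm by 85 mm) begins 54 mm behind the grasp point. The pads swing forward as they close: fully open they stand 13 mm farther back than shut.
Start: joints at [-1.204, 0.507, -0.238, 1.5, 0.126, 1.149, -0.155], TCP at [0.161, 0.604, 0.198] pointing down, gripper open.
Joint ranges: [-3.08, 3.08], [-0.24, 2.05], [-1.43, 1.35], [0, 2.5], [-1.52, 4.66], [0.17, 1.96], [-2.89, 2.89]. Speed limits (rad/s): [2.39, 2.39, 3.14, 3.14, 3.14, 3.14, 3.14].

### API

Orientations are given as [roll, pitch, yaw] about the fixed x, y, z axes, in that order (R = Rz(yaw) Ry(pitch) Rx(roll)).
In Python, from bench import robot gives the robot as it stands.
- The arm moves only by the shell command python3 -m creep 'ROWS' [FORCE]. ROWS is text: rows parted by semicolons, each of 5 numbers parted by spaces: the shift along the world's x, y, z in cm, then the turn about the world's z in degrees, then the opening, from 0 (shut) to 1 (fully open). In form: x y z turn jaw; .... A call has 1 to 20 rows; each row is the pose to reach, as a shift and turn from the pose commanded when the call began; what a row does not reach only later rows make up. A row lasts 1/12 s, in which the tool goes at most 41.7 mm and 7.16 degrees, less where a joint would pass 70% of its speed; a pose out of reach is approached as far as the arm can. A call with a gripper value outside its range is refused whole. The fingers move at their own pace and stop on an object; FORCE is the grip in N (left out, the last holds). Time passes only in rows, so rows that repeat a pose let the fingers close. It gives the time, the measured TCP pose, the force, the opening and the grip force at its end, in the units of the state.
- robot.get_state(): the state, without advancing time (a new reading comes with each control period).
- robot.read_camera(name): name is "scene" or "top" or "wrist"; returns a dict with "image" (480x640x3 uint8, blue, green, red), "K" (3x3 intrinsics, pixels), "R" (3x3) and "t" (3): a world point X has camera coordinates R X + t. Camera axes: x right, y down, z forward; pixel columns grow to the right and rows downward; lengths in m; the calibration is good to about 2 mm. A picture is of the moment at which its call begins. There is no depth.
- robot.close_job(): hands the job in; it is judged then, once.
The state is a dict: "clock": time; "joint_positions": joint angles; "qd": joint speeds; "joint_efforts": joint torques, N m; "tcp_pos": TCP position; "eef_rot": TCP orientation; "ft_force": force on the tool from outside, world axes, zero at the start; "moment": the same for the moment, N m; "finger_gap": finger opening in m; "gripper_force": force on a finger pad.
Only numpy, scipy, OpenCV 4.12 (cv2) and the standard library are available. Lean on these libraries where they do the work, as an engineer would, in place of code of your own. Each camera call takes 0.05 s, during which the arm holds its last target. There are 200 camera calls.

### The job

Check the bearing of the index wheel: with shut fingertips flick one of its pegs so that the wheel spins anticlockwise (the way of its black arrows) and runs briskly for at least three seconds with nothing touching it. While it is still clearly turning, brake it with a fingertip so that it stops with its red peg in line with the yellow pointer, then move clear. Only push or touch lightly: do not grip the wheel or its pegs, and leave the things round about where they are.

Things in the scene. Friction and masses are not known exactly. Their poses are not given: they have to be found in the camera images.
- index_stand: Blue fixed stand. Origin on the bench top, on the wheel's vertical axis. Its -x axis runs from the wheel's axis to the yellow pointer: an arrow head pointing at the axis, on a post, 134 to 161 mm from the axis and 49 mm high (just below the wheel's top face). Round foot 170 mm across under the wheel; nothing of the stand rises above the wheel.
- index_wheel (a joint): Turn of the wheel about the vertical axis (rad), anticlockwise from above positive, no stops, counts on over full turns; at multiples of 2 pi the red peg is in line with the pointer. Inertia 0.0038 to 0.0054 kg m2, very free: from 3 rad/s it loses a third to a half of its speed in 3 s and runs down in 13 to 19 s. It cannot be lifted off.
- wheel_hub (a point): Top centre of the hub, on the axis, 64 mm above the bench. Bright disc 250 mm across, top face 50 mm above the bench, dark hub 48 mm across and 14 mm high, three upright pegs (one red, two grey) 12 mm thick, 26 mm high (tops 76 mm above the bench), 80 mm from the axis, 120 degrees apart; the rim outside them is clear and flat. Black arrows on the disc point anticlockwise.
- index_spindle (a joint): Height of the wheel on its sprung spindle (m): 0 at rest, down to -0.010. Pressed anywhere from above, the wheel stays level and sinks under about 1 N plus 1.2 N for each mm. The rim is polished (friction 0.25): a fingertip pressed 4 to 5 mm down on it (6 to 7 N) stops a wheel turning at 1 rad/s within about 0.1 s; pressing past 10 mm meets a hard stop.
- red_peg (a point): Centre of the top of the red peg, 76 mm above the bench, 80 mm from the axis.
- stop_point (a point): Fixed point where the top centre of the red peg is when it is in line with the yellow pointer (80 mm from the axis, 76 mm above the bench, on the stand's -x axis).
- screw_jar: Clear tub of screws, 88 mm across, 61 mm high, standing upright; origin at the centre of its underside. Bystander.
- spanner: Bright combination spanner, 22 x 153 x 6 mm, lying flat along its y axis; origin under its middle. Bystander.
- bottle: Slim orange spray bottle, 33 mm across, 138 mm high, standing upright; origin at the centre of its underside. Bystander.
- driver: Screwdriver with a yellow handle, 27 x 155 x 26 mm, lying along its y axis; origin under its middle. Bystander.

How it is judged:
By the outcome, as a careful person would: the job done as asked, in the order asked, and still so for the second after the job is handed in, with the robot touching nothing.
It also fails if it takes over 54 s, if anything falls off the work surface, if the arm or the gripper's body presses on something with over 40 N, if the wrist force passes 120 N, or if a joint passes its speed limit or range.

## Working session

There is one attempt and no reset: what is moved stays moved. The work goes in short steps, Python scripts to look and compute and a shell command to move; the robot and the scene stay as the last step left them, time stands still between calls to the robot, and variables do not carry over. Pictures are saved under pics/ and viewed, at most 10 in all, crops included, and the job is handed in when it is done.

```bash
mkdir -p pics; ls; python3 - <<'E'
from bench import robot
import cv2,numpy as np
s=robot.get_state();print(s['clock'],s['tcp_pos'],s['eef_rot'],s['finger_gap'])
a=robot.read_camera('top');b=robot.read_camera('scene')
for n,c in(('top',a),('scene',b)):
    cv2.imwrite(f'pics/{n}0.png',c['image']);print(n,c['K'],c['R'],c['t'])
E
```

```text
pics
0.0 [0.16110971 0.60332474 0.19724759] [-3.13985288e+00  2.57437268e-05  2.88082119e+00] 0.08552955859787682
top [[522.71460841   0.         325.00691013]
 [  0.         522.71460841 250.92578221]
 [  0.           0.           1.        ]] [[-1.72020319e-02 -9.99851750e-01 -7.53093830e-04]
 [-9.82391839e-01  1.70417778e-02 -1.86053362e-01]
 [ 1.86038614e-01 -2.46066262e-03 -9.82539353e-01]] [0.02815532 0.53494771 1.24673121]
scene [[479.6457099    0.         320.06349114]
 [  0.         479.6457099  250.65705451]
 [  0.           0.           1.        ]] [[ 0.87537557 -0.48287036 -0.02353368]
 [-0.27135797 -0.45048034 -0.85054825]
 [ 0.40010308  0.75093521 -0.5253702 ]] [-0.46383975  0.2115049   0.89181025]
```

View pics/top0.png

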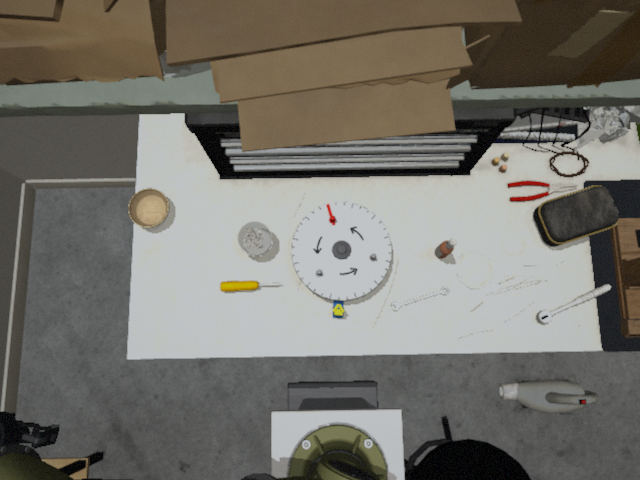

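View pics/scene0.png

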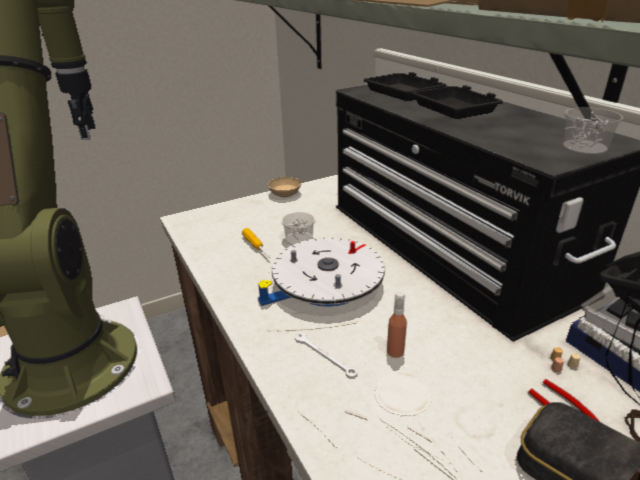

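The top view shows the hub at about (342,250), the red peg at (333,220) and grey pegs at (320,273) and (374,258). The yellow pointer is at (338,311), the jar at (256,240), the bottle at (445,248), and the driver and spanner are below left and right. The scene view confirms this, with nothing over the wheel.

```bash
cat > h.py <<'E'
import cv2,numpy as np
from bench import robot
def ray(c,uv,z):
    d=c['R'].T@np.linalg.solve(c['K'],[*uv,1.]);o=-c['R'].T@c['t'];return o+d*(z-o[2])/d[2]
def proj(c,X):
    p=c['K']@(c['R']@np.asarray(X)+c['t']);return p[:2]/p[2]
def blob(c,lo,hi,z,near=None,rad=1e9,minA=3):
    h=cv2.cvtColor(c['image'],cv2.COLOR_BGR2HSV);m=cv2.inRange(h,np.array(lo),np.array(hi))
    if lo[0]==0 and hi[0]<=10: m|=cv2.inRange(h,np.array([172,lo[1],lo[2]]),np.array([180,255,255]))
    if near is not None:
        k=np.zeros_like(m);cv2.circle(k,tuple(int(round(v)) for v in near),int(rad),255,-1);m&=k
    n,l,s,ce=cv2.connectedComponentsWithStats(m)
    return [(int(s[i,4]),ce[i].round(1),ray(c,ce[i],z).round(4)) for i in range(1,n) if s[i,4]>=minA]
E
python3 - <<'E'
from h import *
for n,hub in(('top',(342,250)),('scene',(328,264))):
    c=robot.read_camera(n)
    print(n,'hub',blob(c,(0,0,0),(180,255,90),.064,hub,14,20))
    print(' red',blob(c,(0,150,80),(8,255,255),.05,hub,60))
    print(' yel',blob(c,(22,150,120),(35,255,255),.049,hub,90))
    print(' grey',blob(c,(0,0,60),(180,80,150),.063,hub,60,8))
    # disc rim ellipse
c=robot.read_camera('top')
z=cv2.resize(c['image'][190:330,270:410],None,fx=4,fy=4,interpolation=cv2.INTER_CUBIC);cv2.imwrite('pics/crop.png',z)
for u in((256,241),(445,248),(340,355),(265,147)):print(u,ray(c,u,.03))
E
```

```text
top hub [(111, array([343.4, 249.2]), array([ 0.5364, -0.0263,  0.064 ]))]
 red [(54, array([331. , 215.9]), array([0.6248, 0.0024, 0.05  ]))]
 yel [(75, array([338.1, 310.3]), array([ 0.3882, -0.0103,  0.049 ]))]
 grey [(45, array([355.5, 231.5]), array([ 0.5805, -0.0574,  0.063 ])), (40, array([317.9, 245.9]), array([0.5459, 0.0362, 0.063 ])), (280, array([341.1, 249.7]), array([ 0.5354, -0.0207,  0.063 ])), (434, array([362.3, 289.5]), array([ 0.4362, -0.0698,  0.063 ])), (33, array([373.1, 257.5]), array([ 0.5145, -0.0986,  0.063 ])), (49, array([350. , 271.3]), array([ 0.4812, -0.0411,  0.063 ])), (28, array([319.2, 273.1]), array([0.4781, 0.034 , 0.063 ]))]
scene hub [(137, array([327.4, 264.1]), array([ 0.5301, -0.0356,  0.064 ]))]
 red [(65, array([353.9, 247.5]), array([0.6289, 0.0127, 0.05  ]))]
 yel [(76, array([252.1, 235.9]), array([0.4442, 0.1907, 0.049 ])), (75, array([264.2, 283.5]), array([ 0.3899, -0.0119,  0.049 ]))]
 grey [(77, array([358.8, 224.7]), array([0.6862, 0.0805, 0.063 ])), (194, array([297.6, 230.6]), array([0.542 , 0.1331, 0.063 ])), (16, array([296.2, 224.8]), array([0.5524, 0.1615, 0.063 ])), (47, array([286.3, 242.6]), array([0.4934, 0.0955, 0.063 ])), (62, array([293.2, 256.7]), array([0.4801, 0.0315, 0.063 ])), (34, array([319.4, 251.9]), array([0.5403, 0.0189, 0.063 ])), (217, array([327.8, 264. ]), array([ 0.5318, -0.0343,  0.063 ])), (31, array([354.2, 266.6]), array([ 0.5756, -0.0724,  0.063 ])), (36, array([310.2, 276.9]), array([ 0.476 , -0.0581,  0.063 ])), (1880, array([330. , 305.6]), array([ 0.4634, -0.1631,  0.063 ])), (81, array([337.5, 282. ]), array([ 0.5158, -0.1032,  0.063 ]))]
(256, 241) [0.56776304 0.19297396 0.03      ]
(445, 248) [ 0.54144216 -0.28393689  0.03      ]
(340, 355) [ 0.28130985 -0.01312505  0.03      ]
(265, 147) [0.81892483 0.17125151 0.03      ]
```

View pics/crop.png

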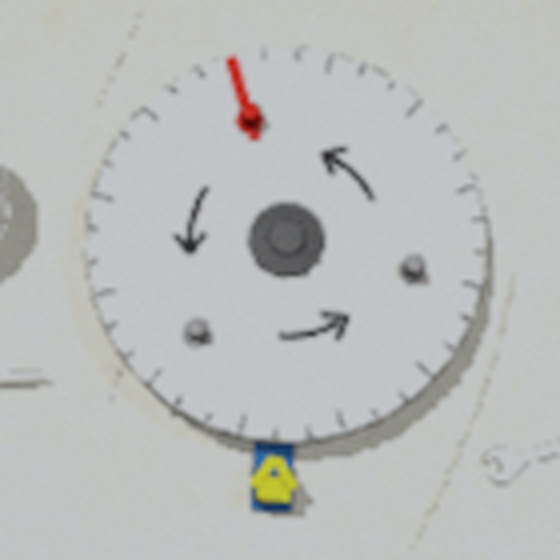

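Triangulated, the wheel centre is about (0.535,-0.0215). The red peg is at about 15.4° and the pointer at 175.6°. The right grey peg at (0.5145,-0.0986) is the one to flick, moving toward +x. I'll move over behind it first.

```bash
python3 -m creep '29 -30 0 15 0;29 -30 0 15 0;29 -30 0 15 0;29 -30 0 15 0;29 -30 0 15 0;29 -30 0 15 0;29 -30 0 15 0;29 -30 0 15 0;29 -30 0 15 0;29 -30 0 15 0;29 -30 0 15 0;29 -50 0 15 0;29 -50 0 15 0;29 -50 0 15 0;29 -50 0 15 0;29 -50 0 15 0'
```

```text
clock: 1.58
tcp_pos: [0.4506, 0.1007, 0.1981]
eef_rot: [-3.141, -0.0, 3.141]
ft_force: [0.8, -2.0, 0.1]
finger_gap: -0.0002
gripper_force: 0.0
```

```bash
python3 -m creep '1.5 -20.3 -3 0 0;1.5 -20.3 -6 0 0;1.5 -20.3 -6 0 0;1.5 -20.3 -6 0 0;1.5 -20.3 -9 0 0;1.5 -20.3 -12.5 0 0;1.5 -20.3 -13.6 0 0;1.5 -20.3 -13.6 0 0;1.5 -20.3 -13.6 0 0;1.5 -20.3 -13.6 0 0'; python3 - <<'E'
from h import *
a=robot.read_camera('scene');w=robot.read_camera('wrist');t=robot.read_camera('top')
z=cv2.resize(a['image'][190:340,230:430],(800,600));cv2.imwrite('pics/s1.png',z);cv2.imwrite('pics/w1.png',w['image']);cv2.imwrite('pics/t1.png',t['image'])
print(robot.get_state()['ft_force'])
E
```

```text
clock: 2.42
tcp_pos: [0.4671, -0.0984, 0.0633]
eef_rot: [3.141, 0.001, -3.14]
ft_force: [0.7, 0.7, 0.1]
finger_gap: -0.0001
gripper_force: 0.0
[0.52709671 1.13035515 0.0377687 ]
```

View pics/s1.png

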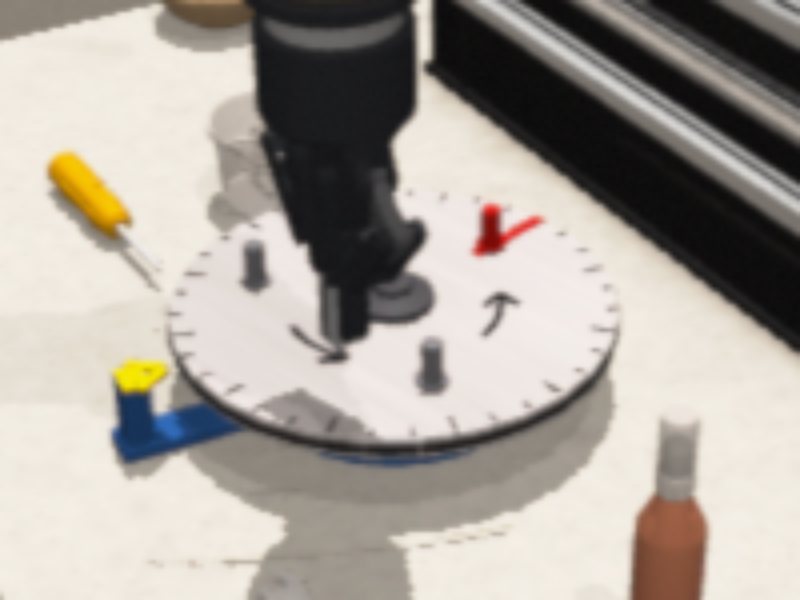

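View pics/t1.png

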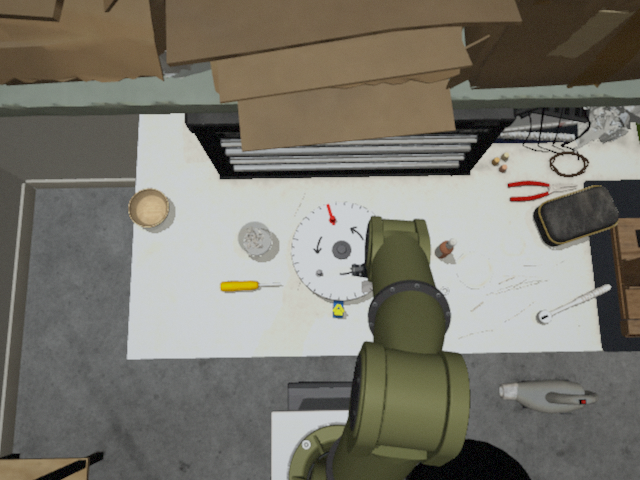

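The scene crop shows the shut tip at about (315,274), behind the grey peg. The reported TCP projects to about (315,288), so I'll check that again now the arm has settled.

```bash
python3 - <<'E'
from h import *
a=robot.read_camera('scene');s=robot.get_state();print(s['clock'],s['tcp_pos'],proj(a,s['tcp_pos']))
w=robot.read_camera('wrist')
z=np.hstack([cv2.resize(a['image'][210:330,260:380],(400,400),interpolation=cv2.INTER_CUBIC),cv2.resize(w['image'],(400,300))[:,:].repeat(1,0) if 0 else cv2.copyMakeBorder(cv2.resize(w['image'],(400,300)),0,100,0,0,cv2.BORDER_CONSTANT)])
cv2.imwrite('pics/s2.png',z);print(w['R'],w['t'],proj(w,s['tcp_pos']))
E
```

```text
2.6167 [ 0.46725352 -0.09865069  0.06353109] [315.77861013 287.75056199]
[[-2.92674777e-03  9.99995488e-01  6.76787864e-04]
 [ 9.46933337e-01  2.55391349e-03  3.21419870e-01]
 [ 3.21416691e-01  1.58158788e-03 -9.46936539e-01]] [ 0.09959943 -0.44076695  0.10246576] [315.86155071 278.63481823]
```

View pics/s2.png

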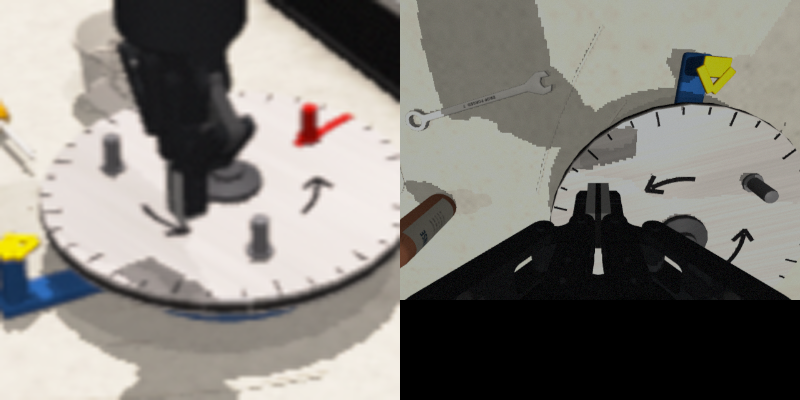

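```bash
python3 - <<'E'
from h import *
a=robot.read_camera('scene');w=robot.read_camera('wrist')
def od(c,uv):
    d=c['R'].T@np.linalg.solve(c['K'],[*uv,1.]);return -c['R'].T@c['t'],d/np.linalg.norm(d)
(o1,d1),(o2,d2)=od(a,(316.5,273)),od(w,(317,293))
s=np.linalg.lstsq(np.c_[d1,-d2],o2-o1,rcond=None)[0]
print(o1+s[0]*d1,o2+s[1]*d2)
for z in(.06,.07,.08,.09,.1):print(z,ray(a,(316.5,273),z),ray(w,(317,293),z),proj(a,[.467,-.0985,z]),proj(w,[.467,-.0985,z]))
g=cv2.cvtColor(a['image'],cv2.COLOR_BGR2GRAY);print(g[255:295,310:324:2])
E
```

```text
[ 0.46949682 -0.09965019  0.09949048] [ 0.45890371 -0.098355    0.09402769]
0.06 [ 0.49613251 -0.04836306  0.06      ] [ 0.47646476 -0.09824686  0.06      ] [315.68254495 289.16012142] [316.55702612 276.34497106]
0.07 [ 0.48938767 -0.06135028  0.07      ] [ 0.47130395 -0.09827864  0.07      ] [315.5421458  285.15426024] [316.56967704 285.03992818]
0.08 [ 0.48264284 -0.07433749  0.08      ] [ 0.46614314 -0.09831042  0.08      ] [315.4002142  281.10467527] [316.58368691 294.66889129]
0.09 [ 0.475898   -0.08732471  0.09      ] [ 0.46098233 -0.0983422   0.09      ] [315.25672493 277.01064674] [316.59928714 305.39089762]
0.1 [ 0.46915316 -0.10031192  0.1       ] [ 0.45582152 -0.09837398  0.1       ] [315.1116522  272.87143897] [316.6167648  317.40326361]
[[ 26  23  25  25  23  23  23]
 [ 24  22  25  24  23  24  24]
 [ 31  24  25  23  23  24  22]
 [ 66  26  25  23  22  23  21]
 [ 90  27  25  24  22  21  23]
 [ 89  28  25  26  23  21  24]
 [ 88  47  36  25  22  21  29]
 [ 88  83  58  24  21  21  50]
 [ 94  90  63  24  23  25  66]
 [ 95  91  63  24  27  25  69]
 [ 96  91  65  24  28  28  69]
[... 200 characters left out ...]
  25  26  27 152]
 [127  84  79  25  27  37 174]
 [175  93  84  33  54 100 211]
 [203 131  96  73 124 189 229]
 [155 176 105 138 215 226 231]
 [115 144 110 164 229 231 232]
 [179  93  73 121 225 231 232]
 [137  72  53 105 227 231 232]
 [118 118 122 186 232 231 231]
 [202 206 209 221 235 233 231]
 [219 220 223 229 236 234 232]
 [221 220 222 233 235 236 235]
 [222 221 221 232 235 236 236]
 [222 222 221 227 233 235 236]
 [223 223 222 226 232 233 235]
 [225 223 223 226 231 231 234]
 [226 225 223 224 231 231 232]
 [219 226 224 223 228 232 231]
 [165 220 226 224 224 229 232]
 [138 164 220 226 224 231 234]
 [134 138 165 224 226 229 233]
 [132 134 140 217 223 227 233]
 [131 122 118 160 167 223 231]]
```

Both views put the visible fingertip about 36 mm above the reported TCP. I'll creep down gently over the clear disc to find the true contact height.

```bash
python3 -m creep '0 0 -0.5 0 0;0 0 -0.5 0 0;0 0 -0.8 0 0;0 0 -0.8 0 0'; python3 -m creep '0 0 -0.3 0 0;0 0 -0.3 0 0;0 0 -0.3 0 0'
```

```text
clock: 3.1
tcp_pos: [0.4658, -0.0991, 0.0535]
eef_rot: [3.141, -0.001, -3.141]
ft_force: [-0.2, -0.0, 0.4]
finger_gap: 0.0001
gripper_force: 0.0
clock: 3.35
tcp_pos: [0.466, -0.0991, 0.0508]
eef_rot: [3.142, -0.001, -3.141]
ft_force: [0.7, 0.0, -0.3]
finger_gap: -0.0005
gripper_force: 0.0
```

```bash
python3 -m creep '0 0 -0.4 0 0;0 0 -0.4 0 0;0 0 -0.4 0 0'; python3 - <<'E'
from h import *
a=robot.read_camera('scene');s=robot.get_state();print(s['tcp_pos'],s['ft_force'])
g=cv2.cvtColor(a['image'],cv2.COLOR_BGR2GRAY);print(g[270:296:2,312:322:2])
E
```

```text
clock: 3.6
tcp_pos: [0.466, -0.0991, 0.0469]
eef_rot: [3.142, -0.0, -3.141]
ft_force: [-0.1, -0.4, -1.2]
finger_gap: 0.0
gripper_force: 0.0
[ 0.46609818 -0.09910573  0.04697621] [-0.75346037  0.17617446  0.11938715]
[[ 88  63  24  21  25]
 [ 91  64  25  27  29]
 [ 92  65  25  26  27]
 [ 92  77  25  26  27]
 [ 92  77  25  28  27]
 [ 88  76  26  26  40]
 [133  95  69 125 194]
 [215 192 210 230 236]
 [223 223 221 231 234]
 [225 223 224 231 231]
 [167 223 224 228 233]
 [134 150 196 222 227]
 [123 117 135 138 195]]
```

No contact even at TCP z 0.047, and the image agrees that the real tip is about 33 mm above the TCP. I'll keep creeping down.

```bash
python3 -m creep '0 0 -0.8 0 0;0 0 -1.6 0 0;0 0 -2 0 0;0 0 -2 0 0;0 0 -2 0 0'; python3 -m creep '0 0 -0.3 0 0;0 0 -0.3 0 0;0 0 -0.3 0 0';python3 - <<'E'
from h import *
a=robot.read_camera('scene');s=robot.get_state();print(s['tcp_pos'],s['ft_force'])
g=cv2.cvtColor(a['image'],cv2.COLOR_BGR2GRAY);print(g[274:302:2,308:322:2])
E
```

```text
clock: 4.07
tcp_pos: [0.4658, -0.0991, 0.0265]
eef_rot: [3.141, -0.001, -3.141]
ft_force: [0.1, 0.8, -0.7]
finger_gap: -0.0002
gripper_force: 0.0
clock: 4.32
tcp_pos: [0.4662, -0.0991, 0.0241]
eef_rot: [-3.142, 0.0, -3.141]
ft_force: [0.3, 0.0, 0.7]
finger_gap: -0.0001
gripper_force: 0.0
[ 0.46623132 -0.09915596  0.02415968] [-0.94231155  0.48896302 -0.71332477]
[[155  44  26  25  24  22  22]
 [111  81  31  24  25  23  23]
 [217 106  55  32  28  23  21]
 [216 108  84  78  25  24  24]
 [221 132  84  80  26  25  27]
 [217 136  78  82  28  25  26]
 [148 109  77  83  28  26  25]
 [135 108  76  84  29  27  27]
 [137 123  82  86  29  35  71]
 [133 135 119 103  98 119 172]
 [142 134 123 114 134 135 140]
 [154 143  94 126 135 136 135]
 [134 139 127 137 133 132 134]
 [ 41  54  59  71  78 103 122]]
```

```bash
python3 -m creep '0 0 -0.4 0 0;0 0 -0.5 0 0;0 0 -0.5 0 0'; python3 -m creep '0 0 -0.3 0 0;0 0 -0.3 0 0'
```

```text
clock: 4.62
tcp_pos: [0.4659, -0.0991, 0.0188]
eef_rot: [3.142, -0.001, -3.141]
ft_force: [0.6, -0.9, -0.7]
finger_gap: -0.0
gripper_force: 0.0
clock: 4.78
tcp_pos: [0.4662, -0.0991, 0.0158]
eef_rot: [3.142, -0.0, -3.141]
ft_force: [0.0, -0.9, 0.4]
finger_gap: -0.0003
gripper_force: 0.7
```

```bash
python3 -m creep '0 0 -0.2 0 0;0 0 -0.2 0 0'; python3 -m creep '0 0 -0.2 0 0;0 0 -0.2 0 0'; python3 - <<'E'
from h import *
a=robot.read_camera('scene');s=robot.get_state();print(s['tcp_pos'],s['ft_force'])
cv2.imwrite('pics/s3.png',cv2.resize(a['image'][210:330,240:400],(800,600),interpolation=cv2.INTER_CUBIC))
E
```

```text
clock: 4.95
tcp_pos: [0.4662, -0.0992, 0.0139]
eef_rot: [-3.142, 0.0, -3.141]
ft_force: [0.4, 0.1, 2.9]
finger_gap: -0.0001
gripper_force: 1.5
clock: 5.12
tcp_pos: [0.4663, -0.0993, 0.012]
eef_rot: [-3.141, 0.0, -3.141]
ft_force: [-0.8, -0.6, 4.5]
finger_gap: -0.0002
gripper_force: 2.2
[ 0.46627473 -0.09925119  0.01210924] [-1.14424867 -0.05650886  4.63233758]
```

View pics/s3.png

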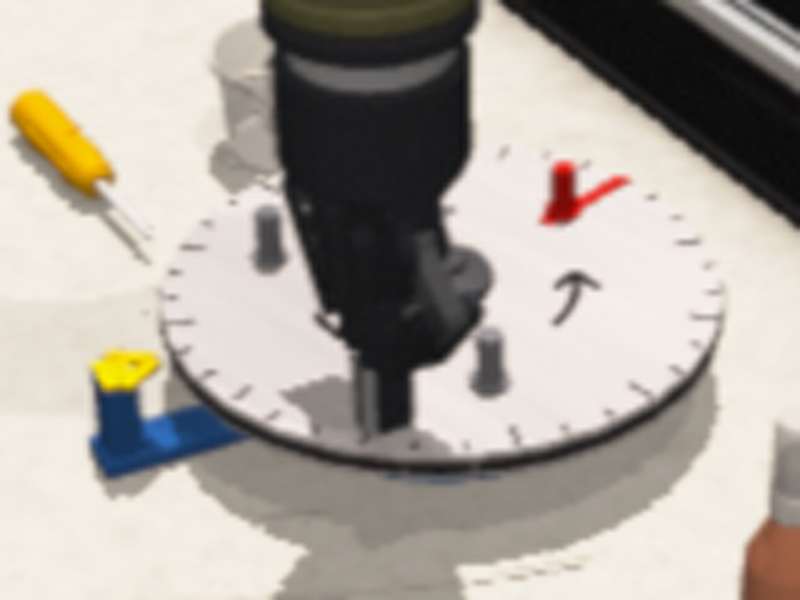

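Contact comes at TCP z ≈ 0.015, with about 4.5 N at 3 mm down, matching the spindle spring. So the tip sits 35 mm above the reported TCP. Now I'll lift and line up behind the peg.

```bash
python3 -m creep '0 0 1.1 0 0;0 -0.3 1.1 0 0;0.6 -0.3 1.1 0 0;1.2 -0.3 1.1 0 0;1.2 -0.3 1.1 0 0'; python3 -m creep '0.8 0 0 0 0;1.6 0 0 0 0;2.8 0 0 0 0;4.5 0 0 0 0;6.8 0 0 0 0;9.6 -0.3 2 0 0;11 -1 6 0 0;11 -2 8 0 0;9 -2.6 8 0 0;5.7 -2.6 6 0 0;5.7 -2.6 3.7 0 0;5.7 -2.6 3.7 0 0;5.7 -2.6 3.7 0 0'
cat > ang.py <<'E'
from h import *
C=np.array([.535,-.0215]);PT=np.deg2rad(175.6)
def red(c):
    hub=proj(c,[*C,.05])
    h=cv2.cvtColor(c['image'],cv2.COLOR_BGR2HSV);m=cv2.inRange(h,np.array((0,150,70)),np.array((6,255,255)))|cv2.inRange(h,np.array((174,150,70)),np.array((180,255,255)))
    v,u=np.nonzero(m); P=np.array([ray(c,(a,b),.05)[:2] for a,b in zip(u,v)]).reshape(-1,2)-C
    if len(P)==0:return None
    r=np.hypot(*P.T);P=P[(r>.06)&(r<.125)]; r=np.hypot(*P.T)
    if len(P)<8:return None
    # outer line on the disc only (r>0.098 flat marking): its bearing is exact
    o=P[r>.095]
    if len(o)<4:return None
    m_=o.mean(0);return np.arctan2(m_[1],m_[0])-PT,len(o)
def look(n,cam='top'):
    out=[]
    for i in range(n):
        t=robot.get_state()['clock'];q=red(robot.read_camera(cam))
        if q:out.append((round(float(t),4),round(float(np.rad2deg(q[0])),1),q[1]))
    return out
E
python3 -c "
from ang import *
print(look(5)); print(look(2,'scene'))"
```

```text
clock: 5.58
tcp_pos: [0.48, -0.1021, 0.0228]
eef_rot: [3.142, 0.001, -3.14]
ft_force: [0.8, 0.0, -0.0]
finger_gap: 0.0004
gripper_force: 0.0
clock: 6.67
tcp_pos: [0.5355, -0.1279, 0.0597]
eef_rot: [3.141, -0.001, -3.14]
ft_force: [-0.2, 0.4, 0.3]
finger_gap: 0.0
gripper_force: 0.0
[(6.6667, -340.2, 6), (6.7167, -329.5, 5), (6.7667, -318.8, 6), (6.8167, -308.0, 7), (6.8667, -297.7, 8)]
[(6.9167, -286.7, 13), (6.9667, -276.1, 12)]
```

The wheel is spinning anticlockwise at about 3.7 rad/s with nothing touching it. While it runs I'll rehearse the press in air to time it.

```bash
python3 -m creep '0 0 -1 0 0' | sed -n 1,2p; python3 - <<'E'
from ang import *
for i in range(3):
    q=look(1);s=robot.get_state();print(q,s['clock'],s['tcp_pos'][2])
E
python3 -m creep '0 0 1 0 0;0 0 1 0 0;0 0 1 0 0'|head -2;python3 -m creep '0 0 -1 0 0;0 0 -1 0 0' | sed -n 1,2p; python3 - <<'E'
from ang import *
print(look(8))
E
```

```text
clock: 7.1
tcp_pos: [0.537, -0.1284, 0.0517]
[] 7.15 0.04879801134348327
[] 7.2 0.04886885978476426
[(7.2, -230.5, 7)] 7.25 0.04921846771234662
clock: 7.5
tcp_pos: [0.5359, -0.1283, 0.061]
clock: 7.67
tcp_pos: [0.5344, -0.128, 0.0487]
[(7.6667, -143.9, 9), (7.7167, -134.8, 7), (7.7667, -126.0, 10), (7.8167, -117.1, 10), (7.8667, -108.4, 10), (7.9167, -99.7, 9), (7.9667, -90.6, 5), (8.0167, -82.3, 10)]
```

```bash
python3 -m creep '0 -0.2 -2 0 0;0 -0.2 -2.9 0 0;0 -0.2 -2.9 0 0;0 -0.2 -2.9 0 0;0 -0.2 -2.9 0 0;0 -0.2 -2.9 0 0;0 -0.2 -2.9 0 0;0 -0.2 -2.9 0 0;0 -0.2 -2.9 0 0;0 -0.2 -2.9 0 0;0 -0.2 -2.9 0 0;0 -0.2 -2.9 0 0;0 -0.2 -2.9 0 0;0 -0.2 -2.9 0 0;0 -0.2 -2.9 0 0;0 -0.2 -2.9 0 0;0 -0.2 -2.9 0 0;0 -0.2 -2.9 0 0;0 -0.2 -2.9 0 0;0 -0.2 -2.9 0 0'; python3 - <<'E'
from ang import *
print(look(28))
E
```

```text
clock: 9.73
tcp_pos: [0.5352, -0.1302, 0.0211]
eef_rot: [-3.142, 0.0, -3.141]
ft_force: [0.2, 0.4, 0.1]
finger_gap: -0.0
gripper_force: 0.0
[(9.7333, -176.6, 12), (9.7833, -170.5, 14), (9.8333, -164.2, 14), (9.8833, -157.6, 13), (9.9333, -151.2, 11), (9.9833, -144.8, 13), (10.0333, -138.5, 16), (10.0833, -132.3, 16), (10.1333, -126.0, 14), (10.1833, -119.9, 14), (10.2333, -113.8, 15), (10.2833, -107.6, 15), (10.3333, -101.5, 16), (10.3833, -95.5, 15), (10.4333, -89.2, 13), (10.4833, -83.3, 16), (10.5333, -77.5, 13), (10.5833, -71.5, 14), (10.6333, -65.6, 16), (10.6833, -59.7, 16), (10.7333, -54.0, 14), (10.7833, -48.0, 15), (10.8333, -42.7, 14), (10.8833, -36.7, 15), (10.9333, -31.0, 15), (10.9833, -25.4, 17), (11.0333, -19.6, 16), (11.0833, -14.1, 17)]
```

```bash
python3 -m creep '0 0 0 0 0;0 0 0 0 0;0 0 0 0 0;0 0 0 0 0;0 0 0 0 0;0 0 0 0 0;0 0 0 0 0;0 0 0 0 0;0 0 0 0 0;0 0 0 0 0;0 0 0 0 0;0 0 0 0 0;0 0 0 0 0;0 0 0 0 0;0 0 0 0 0;0 0 0 0 0;0 0 0 0 0;0 0 0 0 0;0 0 0 0 0;0 0 0 0 0'; python3 -m creep '0 0 0 0 0;0 0 0 0 0;0 0 0 0 0;0 0 0 0 0;0 0 0 0 0;0 0 0 0 0;0 0 0 0 0'; python3 - <<'E'
from ang import *
L=look(24);print(L[::4],L[-1]);A=np.array(L);p=np.polyfit(A[:,0]-A[-1,0],A[:,1],2);print(p)
s=robot.get_state();print(s['clock'],s['tcp_pos'])
for T in np.arange(0,1.5,.1):print(round(s['clock']+T,2),np.polyval(p,T+s['clock']-A[-1,0]).round(1),end=' | ')
E
```

```text
clock: 12.8
tcp_pos: [0.5352, -0.1302, 0.0211]
eef_rot: [-3.142, -0.0, -3.141]
ft_force: [0.1, 0.2, 0.2]
finger_gap: -0.0001
gripper_force: 0.0
clock: 13.38
tcp_pos: [0.5352, -0.1302, 0.0211]
eef_rot: [-3.142, 0.0, -3.141]
ft_force: [-0.4, -0.5, -0.4]
finger_gap: -0.0
gripper_force: 0.0
[(13.3833, -163.9, 20), (13.5833, -149.5, 19), (13.7833, -135.8, 22), (13.9833, -122.2, 17), (14.1833, -109.1, 20), (14.3833, -96.5, 18)] (14.5333, -87.0, 22)
[ -4.70750988  61.33679842 -87.0485    ]
14.5833 [ 0.53518848 -0.13015036  0.02107591]
14.58 -84.0 | 14.68 -78.0 | 14.78 -72.0 | 14.88 -66.2 | 14.98 -60.4 | 15.08 -54.7 | 15.18 -49.2 | 15.28 -43.7 | 15.38 -38.3 | 15.48 -33.0 | 15.58 -27.8 | 15.68 -22.7 | 15.78 -17.7 | 15.88 -12.8 | 15.98 -8.0 |
```

```bash
python3 - <<'E'
from ang import *
L=look(16);A=np.array(L);print(L[0],L[-1])
c=robot.get_state()['clock'];p=np.polyfit(A[:,0]-c,A[:,1],2);print(p,'rms',np.std(np.polyval(p,A[:,0]-c)-A[:,1]))
B=np.vstack([A,[[13.3833,-163.9,0],[13.5833,-149.5,0],[13.7833,-135.8,0],[13.9833,-122.2,0],[14.1833,-109.1,0],[14.3833,-96.5,0]]]);q=np.polyfit(B[:,0]-c,B[:,1],2);print(q)
print(c,[x for x in np.roots(q+np.array([0,0,4.2]))])
E
```

```text
(14.5833, -84.3, 21) (15.3333, -41.3, 22)
[ -5.6232493   52.32317927 -38.76696429] rms 0.06199816032556088
[ -4.81030291  52.96031988 -38.6831869 ]
15.3833 [np.float64(10.31478414378968), np.float64(0.6949840329590777)]
```

```bash
python3 - <<'E'
from ang import *
L=look(5);print(L);A=np.array(L);c=robot.get_state()['clock'];T=A[:,0]-15.3833
for p in([-5.62,52.32,-38.77],[-4.81,52.96,-38.68]):
    r=A[:,1]-np.polyval(p,T);print(r.round(2));print(c,min(np.roots(np.array(p)+[0,0,4.2+r.mean()]))+15.3833-c)
E
```

```text
[(15.3833, -38.7, 18), (15.4333, -36.0, 19), (15.4833, -33.3, 18), (15.5333, -30.8, 18), (15.5833, -28.2, 18)]
[0.07 0.17 0.29 0.25 0.33]
15.6333 0.4607565520826835
[-0.02  0.04  0.13  0.04  0.08]
15.6333 0.4437035584583793
```

```bash
python3 -c "
from ang import *
print(look(4))"; python3 -m creep '0 0 0 0 0;0 0 0 0 0;0 0 0 0 0;0 0 -1.05 0 0;0 0 -1.05 0 0;0 0 -1.05 0 0;0 0 -1.05 0 0;0 0 -1.05 0 0;0 0 -1.05 0 0'; python3 -c "
from ang import *
print(look(4),look(2,'scene'))"
```

```text
[(15.6333, -25.8, 19), (15.6833, -23.0, 18), (15.7333, -20.5, 18), (15.7833, -18.1, 18)]
clock: 16.58
tcp_pos: [0.5355, -0.1305, 0.0108]
eef_rot: [-3.141, 0.001, -3.141]
ft_force: [0.7, -0.5, 4.8]
finger_gap: -0.0003
gripper_force: 2.7
[(16.5833, -1.2, 22), (16.6333, -1.2, 22), (16.6833, -1.2, 21), (16.7333, -1.2, 21)] [(16.7833, 0.5, 16), (16.8333, 0.5, 16)]
```

The wheel stopped within about 1° of the pointer. Now I'll lift straight off and clear.

```bash
python3 -m creep '0 0 0.3 0 0;0 0 0.8 0 0;0 0 2 0 0;0 0 5 0 0;0 0 9 0 0;0 0 12 0 0;0 -3 12 0 0;0 -3 12 0 0;0 -3 12 0 0;0 -3 12 0 0'; python3 - <<'E'
from ang import *
print(look(3),look(2,'scene'))
a=robot.read_camera('top')['image'][190:330,230:410];b=robot.read_camera('scene')['image'][200:340,220:400]
cv2.imwrite('pics/end.png',np.hstack([cv2.resize(x,(400,311),interpolation=cv2.INTER_CUBIC) for x in(a,b)]))
s=robot.get_state();print(s['tcp_pos'],s['ft_force'])
E
```

```text
clock: 17.72
tcp_pos: [0.5345, -0.1597, 0.1301]
eef_rot: [3.141, -0.001, -3.141]
ft_force: [0.9, 0.4, -0.6]
finger_gap: -0.0001
gripper_force: 0.0
[(17.7167, -2.6, 20), (17.7667, -2.6, 21), (17.8167, -2.6, 21)] [(17.8667, -3.9, 14), (17.9167, -3.9, 14)]
[ 0.53512622 -0.15962737  0.13026907] [ 0.28755006  0.1668992  -0.12385704]
```

View pics/end.png

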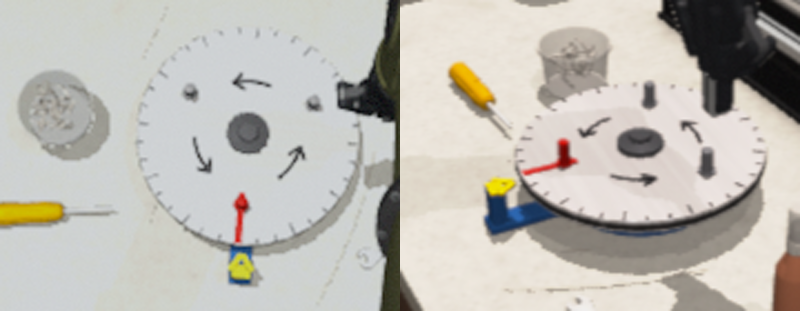

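The end picture shows the red line pointing at the yellow pointer, about 2.5° short (red peg at (241,202), pointer at (241,265), hub at (248,133)). The wheel is at rest, the tool is clear and the bystanders haven't moved. Handing in.

```bash
python3 -c "
from bench import robot
print(robot.close_job())"
```

```text
the job is handed in; nothing more can be done
None
```

The job is handed in: I flicked the wheel anticlockwise to about 3.7 rad/s, it ran free for about 10 s (still about 2 rad/s after 5 s), and I braked it at about 0.8 rad/s; it rests about 2.5–4° short of the pointer with the arm clear and the bystanders seen unmoved. Before the flick I pressed lightly on the still wheel (under 5 N) to find the real tip height, because the shut tip sat about 35 mm above the reported TCP.

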